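# Hang the waxed handles to dry and put the wax pots away

## Task

The waxing is done: hang every freshly waxed arched handle over the steel drying bar, straddling it with a leg on either side, and none touching another. Press the lid of every wax pot fully home, and only then pick the pot up and stand it upright in the shallow wooden tray. Leave the half-turned blank and the rest of the bench alone; some pots may get knocked aside meanwhile.

Things in the scene. Friction and masses are not known exactly. Their poses are not given: they have to be found in the camera images.
- rack: Drying rack, fixed to the table: a round horizontal steel bar, 18 mm in diameter, along the rack's y axis, with its top 150 mm above the table, carried by two wooden posts 24 x 18 mm at y = +-160 mm, each as high as 160 mm, on 110 x 30 x 12 mm feet. 300 mm of bar are free between the posts. Origin on the table under the middle of the bar
- bar_top (a point): Middle of the bar's top line, 150 mm above the table; axes as those of the rack (y along the bar)
- handle1: Waxed arched handle of light wood (upside-down U), 115 mm high, 128 mm wide over its feet along its x, 26 mm deep along its y, 22 mm thick, 0.15 kg. Starts upright on two round feet, 40 mm wide, 10 mm thick, at x = +-44 mm. The opening under the arch is 66 mm wide along x and runs through along y. Origin on the ground between the feet. 2 or 3 of the 3 handles are present
- handle1_crown (a point): Middle of the underside of handle1's crown, 93 mm above its origin. The crown is flat, 36 mm long along x, its top 22 mm above this point: take it from above across the 26 mm depth. Hung, this point lies on the bar's top and the handle's y axis along the bar
- handle2: Waxed arched handle of light wood (upside-down U), 115 mm high, 128 mm wide over its feet along its x, 26 mm deep along its y, 22 mm thick, 0.15 kg. Starts upright on two round feet, 40 mm wide, 10 mm thick, at x = +-44 mm. The opening under the arch is 66 mm wide along x and runs through along y. Origin on the ground between the feet. 2 or 3 of the 3 handles are present
- handle2_crown (a point): Middle of the underside of handle2's crown, 93 mm above its origin. The crown is flat, 36 mm long along x, its top 22 mm above this point: take it from above across the 26 mm depth. Hung, this point lies on the bar's top and the handle's y axis along the bar
- handle3: Waxed arched handle of light wood (upside-down U), 115 mm high, 128 mm wide over its feet along its x, 26 mm deep along its y, 22 mm thick, 0.15 kg. Starts upright on two round feet, 40 mm wide, 10 mm thick, at x = +-44 mm. The opening under the arch is 66 mm wide along x and runs through along y. Origin on the ground between the feet. 2 or 3 of the 3 handles are present
- handle3_crown (a point): Middle of the underside of handle3's crown, 93 mm above its origin. The crown is flat, 36 mm long along x, its top 22 mm above this point: take it from above across the 26 mm depth. Hung, this point lies on the bar's top and the handle's y axis along the bar
- pot1: Upright round wax pot of brown wood, body 62 mm in diameter up to 76 mm height on a weighted foot 74 mm wide, 12 mm high; push-on lid 60 mm wide, 16 mm high with a flat-topped knob 38 mm wide, 10 mm high; 105 mm high in all when shut; 0.45 kg. Stands loose on the table; grip it by the body, below the lid. Origin at the centre of its underside. 2 or 3 of the 3 pots are present
- lid1 (a joint): How far the lid of pot1 stands proud, in m: 0 fully home, starts at 0.006 to 0.010 with the dark neck showing below it, 0.011 at most. The fit is tight: pressing down on the knob with more than about 6 N moves it, it stays where it is left, and 12 N is ample
- lid1_top (a point): Centre of the top of the knob of pot1's lid, 105 mm above the pot's origin plus the joint value
- pot2: Upright round wax pot of brown wood, body 62 mm in diameter up to 76 mm height on a weighted foot 74 mm wide, 12 mm high; push-on lid 60 mm wide, 16 mm high with a flat-topped knob 38 mm wide, 10 mm high; 105 mm high in all when shut; 0.45 kg. Stands loose on the table; grip it by the body, below the lid. Origin at the centre of its underside. 2 or 3 of the 3 pots are present
- lid2 (a joint): How far the lid of pot2 stands proud, in m: 0 fully home, starts at 0.006 to 0.010 with the dark neck showing below it, 0.011 at most. The fit is tight: pressing down on the knob with more than about 6 N moves it, it stays where it is left, and 12 N is ample
- lid2_top (a point): Centre of the top of the knob of pot2's lid, 105 mm above the pot's origin plus the joint value
- pot3: Upright round wax pot of brown wood, body 62 mm in diameter up to 76 mm height on a weighted foot 74 mm wide, 12 mm high; push-on lid 60 mm wide, 16 mm high with a flat-topped knob 38 mm wide, 10 mm high; 105 mm high in all when shut; 0.45 kg. Stands loose on the table; grip it by the body, below the lid. Origin at the centre of its underside. 2 or 3 of the 3 pots are present
- lid3 (a joint): How far the lid of pot3 stands proud, in m: 0 fully home, starts at 0.006 to 0.010 with the dark neck showing below it, 0.011 at most. The fit is tight: pressing down on the knob with more than about 6 N moves it, it stays where it is left, and 12 N is ample
- lid3_top (a point): Centre of the top of the knob of pot3's lid, 105 mm above the pot's origin plus the joint value
- tray: Shallow fixed wooden tray, 290 mm along its x by 150 mm along its y, walls 6 mm thick and 20 mm high, floor 6 mm thick. Origin at the centre of its underside; a pot standing in it has its origin about 6 mm above
- blank: Bystander: solid half-turned blank of light wood, stepped, 64 mm wide and 85 mm high, without a lid or knob; stands loose among the pots. Leave it alone
Not all that is in view belongs to the job. Leave any turquoise look-alike of the pot3 alone. Leave any turquoise look-alike of the handle1 alone.

How it is judged:
By the outcome, as a careful person would: the job done as asked, in the order asked, and still so for the second after the job is handed in, with the robot touching nothing.
Of handle1, handle2, handle3 only 2 to 3 are there at a start; the rules pass over those that are not, and their reading is None.
Of pot1, pot2, pot3 only 2 to 3 are there at a start; the rules pass over those that are not, and their reading is None.
At some moment in a run one of pot1, pot2, pot3 may be knocked a few centimetres aside while the robot is not near it.
It also fails if it takes over 210 s, if anything falls off the work surface, if the arm or the gripper's body presses on something with over 40 N, if the wrist force passes 120 N, or if a joint passes its speed limit or range.

## Robot

A 6-joint arm with a two-finger parallel gripper is mounted at the origin on the work surface. World frame = base frame: x ahead of the robot, y to its left, z up, the work surface at z = 0. Lengths are in mm, angles in rad, forces in N, time in s.
With the tool pointing down it reaches from about 350 to 875 mm from the base axis. Payload 4.2 kg.
Tool frame: the origin (TCP) lies at the very end of the fingers, on their centre line; the grasp point (between the pads) lies 19 mm behind it; z points along the fingers, y is the line along which they close (so a half turn about z gives the same grasp; the last joint's range is limited). The gripper opens to 85 mm and grips with 20 to 120 N. Pads are 22 mm wide; open, the fingers measure 114 mm over their backs; the gripper's body (76 mm by 85 mm) begins 54 mm behind the grasp point. The pads swing forward as they close: fully open they stand 13 mm farther back than shut.
Start: joints at [-1.032, 0.385, 0.008, 0, -1.194, -0.259], TCP at [172.618, -600.668, 231.312] pointing down, gripper open.
Joint ranges: [-3.14, 3.14], [-1.21, 2.06], [-1.07, 1.41], [-3.16, 2.05], [-2.99, -0.16], [-3.1, 3.1]. Speed limits (rad/s): [2.79, 2.79, 3.14, 3.14, 3.14, 3.14].

## Interface

Orientations are given as a unit quaternion [x, y, z, w].
In Python, from bench import read_state, get_image, get_calibration, job_done gives the robot as it stands.
- The arm moves only by the shell command python3 -m creep 'ROWS'. ROWS is a JSON object of lists of equal length, an entry for each row: "translation": the shift along the world's x, y, z in cm, a list of three; "delta_rot": the turn, a rotation vector about the world's x, y, z in degrees, a list of three; "hand": the finger opening in cm, from 0 to 8.54. A call has 1 to 8 rows; each row is the pose to reach, as a shift and turn from the pose commanded when the call began; what a row does not reach only later rows make up. A row lasts 1/8 s, in which the tool goes at most 62.5 mm and 10.7 degrees, less where a joint would pass 70% of its speed; a pose out of reach is approached as far as the arm can. A call with a gripper value outside its range is refused whole. The fingers move at their own pace and stop on an object; the grip force is fixed at half the most. Time passes only in rows, so rows that repeat a pose let the fingers close. It gives the time, the measured TCP pose, the force, the opening and the grip force at its end, in the units of the state.
- read_state(): the state, without advancing time (a new reading comes with each control period).
- get_image(name): name is "side" or "top" or "wrist"; returns (picture, depth): 384x512x3 uint8, red, green, blue; 384x512 float32, mm along the optical axis (not along the pixel's ray), 0 where there is no reading.
- get_calibration(name): a dict with "intrinsics" (3x3 intrinsics, pixels), "xyz" and "attitude" of the camera in the world. Camera axes: x right, y down, z forward; pixel columns grow to the right and rows downward; lengths in mm; the calibration is good to about 2 mm. A picture is of the moment at which its call begins: read the wrist's pose just before it. get_calibration takes no time and is no camera call; for the wrist camera it gives the pose at the moment of the call.
- job_done(): hands the job in; it is judged then, once.
The state is a dict: "clock": time; "joints": joint angles; "joint_vel": joint speeds; "joint_efforts": joint torques, N m; "position": TCP position; "ee_rot": TCP orientation; "contact_force": force on the tool from outside, world axes, zero at the start; "wrist_torque": the same for the moment, N m; "gripper_width": finger opening in mm; "grasp_force": force on a finger pad.
Only numpy, scipy, OpenCV 4.12 (cv2) and the standard library are available. Lean on these libraries where they do the work, as an engineer would, in place of code of your own. Each camera call takes 0.05 s, during which the arm holds its last target. There are 200 camera calls.

## Working session

There is one attempt and no reset: what is moved stays moved. The work goes in short steps, Python scripts to look and compute and a shell command to move; the robot and the scene stay as the last step left them, time stands still between calls to the robot, and variables do not carry over. Pictures are saved under pics/ and viewed, at most 14 in all, crops included, and the job is handed in when it is done.

```bash
mkdir -p pics; ls; python3 - <<'E'
from bench import *
import cv2,numpy as np
print(read_state())
for n in("top","side"):
    c=get_calibration(n);print(c)
    im,d=get_image(n);cv2.imwrite(f"pics/{n}0.png",cv2.resize(im[:,:,::-1],(800,600),interpolation=cv2.INTER_CUBIC));np.save(f"{n}0.npy",d)
E
```

```text
pics
{'clock': 0.0, 'joints': array([-1.03239464e+00,  3.85554421e-01,  6.60886973e-03, -5.07399928e-04,
       -1.19399959e+00, -2.58585296e-01]), 'joint_vel': array([-0.00097018, -0.00188429, -0.00133442,  0.00087848, -0.00028078,
        0.00029069]), 'joint_efforts': array([ 5.80273645e-04, -3.92289269e+01,  1.88410628e+01,  4.18611825e+00,
       -4.61728399e-03, -4.20906105e-06]), 'position': array([ 172.45757274, -600.11844914,  230.21499368]), 'ee_rot': array([-1.39359439e-01,  9.90241252e-01,  1.08172121e-03, -1.99576110e-04]), 'contact_force': array([-0.01719083, -0.22149397, -1.07248369]), 'wrist_torque': array([ 0.01054748,  0.01426511, -0.00848859]), 'grasp_force': 0.0, 'gripper_width': 85.42021645139641}
{'intrinsics': array([[474.32262416,   0.        , 248.83338479],
       [  0.        , 474.32262416, 188.41560563],
       [  0.        ,   0.        ,   1.        ]]), 'xyz': array([ 3.01550694e+02, -5.46326138e-01,  1.10320081e+03]), 'attitude': array([ 0.70862451, -0.70000739,  0.07516951, -0.04680281])}
{'intrinsics': array([[382.74492354,   0.        , 257.63116901],
       [  0.        , 382.74492354, 186.92792154],
       [  0.        ,   0.        ,   1.        ]]), 'xyz': array([402.79523679, 711.89523114, 924.76477019]), 'attitude': array([-0.02445081,  0.93129612, -0.36333862,  0.00864526])}
```

View pics/top0.png

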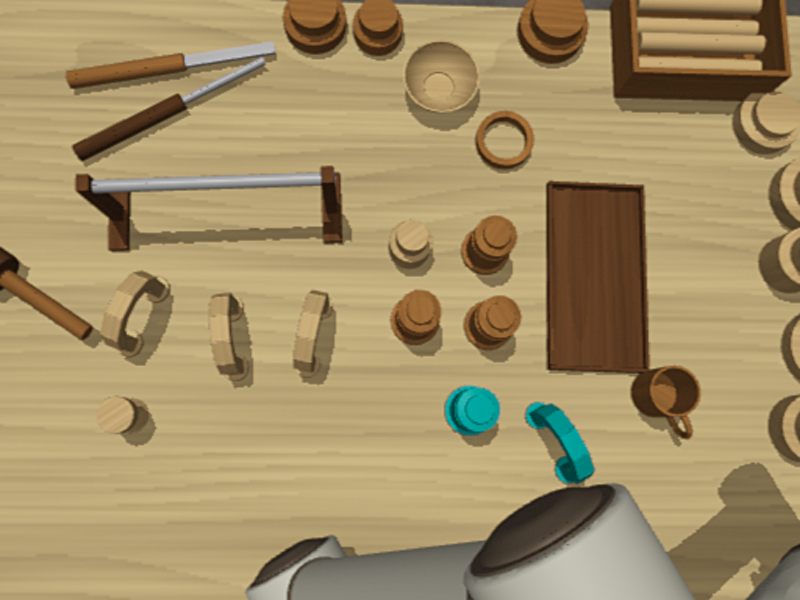

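View pics/side0.png

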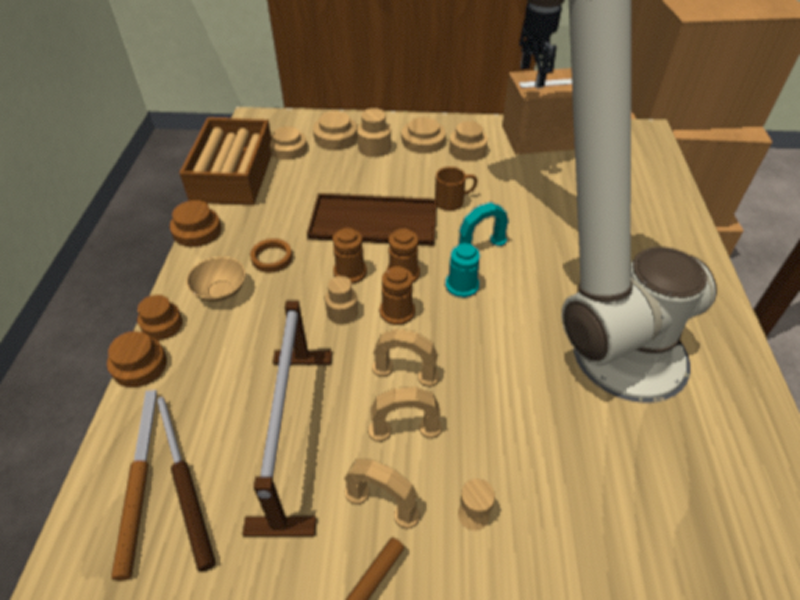

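The top view (800x600) shows three handles at (135,310), (227,335) and (312,332). The three pots are at (495,240), (416,315) and (493,320), with the blank at (411,242). The bar runs from (90,185) to (325,178), and the tray is centred at (597,277). The turquoise look-alikes are at (472,410) and (562,440).

```bash
cat > h.py <<'E'
from bench import *
import cv2,numpy as np
from scipy.spatial.transform import Rotation as R
def cloud(n,keep=None):
    c=get_calibration(n);im,d=get_image(n)
    K=c["intrinsics"];v,u=np.mgrid[:384,:512]
    p=np.stack([(u-K[0,2])/K[0,0]*d,(v-K[1,2])/K[1,1]*d,d],-1)
    P=p@R.from_quat(c["attitude"]).as_matrix().T+c["xyz"]
    P[d==0]=np.nan
    return im,P
def objs(P,zmin,zmax,box,amin=15):
    m=(P[...,2]>zmin)&(P[...,2]<zmax)&(P[...,0]>box[0])&(P[...,0]<box[1])&(P[...,1]>box[2])&(P[...,1]<box[3])
    n,l=cv2.connectedComponents(m.astype(np.uint8),connectivity=4)
    out=[]
    for i in range(1,n):
        q=P[l==i]
        if len(q)<amin: continue
        rc=cv2.minAreaRect(q[:,:2].astype(np.float32))
        v,u=np.nonzero(l==i)
        out.append((q,rc,(u.mean(),v.mean())))
    return out
def show(n,zs,box,amin=15):
    im,P=cloud(n)
    for q,rc,px in objs(P,*zs,box,amin):
        print(n,np.round(px),len(q),"mean",q.mean(0).round(1),"rect",np.round(rc[0],1),np.round(rc[1],1),round(rc[2],1))
    return im,P
E
python3 - <<'E'
from h import *
im,P=show("top",(100,135),(250,650,-400,500))
for px in((585,277),(120,185),(210,182),(310,179),(330,240)):
    u,v=int(px[0]*.64),int(px[1]*.64);print(px,P[v-1:v+2,u].round(1).tolist())
show("top",(140,165),(250,650,-400,500))
show("top",(12,30),(250,700,-400,-100),60)
im,P=show("side",(100,135),(250,650,-400,500))
show("side",(140,165),(250,650,-400,500))
print([ (R.from_quat(read_state()["ee_rot"]).as_matrix()).round(3).tolist()])
E
```

```text
top [210. 123.] 43 mean [616.1  46.  116.3] rect [616.2  45.6] [ 5.6 18.1] 14.7
top [ 61. 127.] 67 mean [600.  362.2 115.7] rect [600.5 361.9] [11.5 22.2] 39.3
top [317. 150.] 438 mean [ 562.5 -187.8  107.2] rect [ 564.2 -189.2] [57.6 55.5] 72.7
top [ 77. 195.] 498 mean [454.9 319.7 110. ] rect [455.4 321. ] [27.  78.9] 67.9
top [268. 198.] 474 mean [454.9 -81.1 107.3] rect [455.5 -82.6] [54.7 53.8] 0.6
top [319. 202.] 528 mean [ 447.9 -190.3  107.3] rect [ 448.6 -191.3] [58.6 56.9] 0.6
top [197. 209.] 452 mean [429.5  69.  110.7] rect [431.8  69. ] [26.5 80.9] 77.7
top [140. 211.] 464 mean [423.7 186.7 110.7] rect [424.7 187.4] [79.3 26.7] 7.7
top [306. 262.] 261 mean [ 322.7 -161.9  104.9] rect [ 322.8 -161.7] [35.2 38.1] 0.5
top [365. 283.] 430 mean [ 279.8 -283.4  111.8] rect [ 277.6 -285.3] [73.7 27. ] 28.0
(585, 277) [[528.4, -343.0, 5.1], [525.1, -341.7, 8.9], [523.8, -343.3, 3.5]]
(120, 185) [[611.0, 318.9, 153.7], [610.6, 320.6, 148.3], [608.7, 320.7, 147.5]]
(210, 182) [[618.9, 201.6, 150.9], [617.7, 202.1, 147.8], [614.9, 201.6, 149.7]]
(310, 179) [[626.4, 69.5, 150.2], [6
[... 574 characters left out ...]
 322.3 -161.8  105.9] rect [ 322.4 -164.5] [39.1 34.6] 88.3
side [254. 177.] 229 mean [454.5 -77.4 107.9] rect [454.7 -80.5] [57.7 57.2] 8.8
side [191. 206.] 40 mean [617.9  49.7 115.5] rect [617.   47.9] [17.5  9.3] 54.8
side [260. 216.] 294 mean [429.3  71.2 110.7] rect [430.2  67.8] [29.2 82.3] 79.4
side [259. 254.] 350 mean [425.2 188.9 110.8] rect [425. 186.] [81.4 29.6] 6.3
side [243. 304.] 436 mean [454.2 322.7 111. ] rect [455.8 320. ] [28.  82.3] 65.7
side [172. 320.] 92 mean [605.5 371.  117. ] rect [604.8 370.2] [28.  13.5] 37.7
side [177. 257.] 1033 mean [615.4 227.2 151. ] rect [618.  206.1] [ 24.4 338.7] 3.2
[[[-0.961, -0.276, -0.0], [-0.276, 0.961, 0.001], [0.0, 0.001, -1.0]]]
```

```bash
python3 -m creep '{"translation":[[32,25,2],[32,25,2],[32,25,2],[32,25,2],[32,25,2],[32,25,2],[32,25,2],[32,25,2]],"delta_rot":[[0,0,-10],[0,0,-20],[0,0,-27.5],[0,0,-27.5],[0,0,-27.5],[0,0,-27.5],[0,0,-27.5],[0,0,-27.5]],"hand":[6,6,6,6,6,6,6,6]}'
python3 -m creep '{"translation":[[-6.2,42,-3],[-6.2,42,-3],[-6.2,42,-3],[-6.2,42,-3],[-6.2,42,-3],[-6.2,42,-3],[-6.2,42,-3],[-6.2,42,-3]],"delta_rot":[[0,0,0],[0,0,0],[0,0,0],[0,0,0],[0,0,0],[0,0,0],[0,0,0],[0,0,0]],"hand":[6,6,6,6,6,6,6,6]}'
python3 - <<'E'
from h import *
s=read_state();print(s["position"],R.from_quat(s["ee_rot"]).as_matrix()[:,1])
show("top",(12,30),(250,700,-500,-200),60)
im,P=show("side",(12,30),(250,700,-500,-200),60)
im,P=cloud("side")
m=(P[...,2]>140)&(P[...,2]<158)&(P[...,1]>70)&(P[...,1]<330)&(P[...,0]>580)&(P[...,0]<650)
q=P[m];print(np.polyfit(q[:,1]-206,q[:,0],1))
im,P=cloud("wrist");cv2.imwrite("pics/w1.png",im[:,:,::-1])
show("wrist",(100,130),(300,550,-50,450))
E
```

```text
clock: 1.35
position: [494.5, -349.0, 251.1]
ee_rot: [0.098, 0.995, 0.0, 0.0]
contact_force: [-0.2, 0.3, 0.5]
gripper_width: 60.0
grasp_force: 0.0
clock: 2.35
position: [430.0, 71.0, 221.4]
ee_rot: [0.098, 0.995, 0.0, 0.0]
contact_force: [-0.0, -0.9, -0.5]
gripper_width: 59.6
grasp_force: 0.0
[429.95616152  70.98802219 221.36589082] [1.94557268e-01 9.80891142e-01 1.94438273e-04]
top [384. 182.] 1234 mean [ 514.2 -361.8   19. ] rect [ 495.6 -357.5] [152.6 354.8] 88.9
top [432. 250.] 91 mean [ 354.2 -466.6   20.8] rect [ 353.2 -461.8] [61.5 24.1] 5.8
side [212. 134.] 222 mean [ 625.2 -380.5   19.4] rect [ 598.2 -360.1] [157.3 145. ] 88.1
[-5.61184151e-02  6.16611429e+02]
wrist [405. 142.] 3580 mean [420.8 185.2 111.5] rect [425.4 187.5] [82.  26.6] 7.1
wrist [262. 177.] 2878 mean [426.2  70.4 112. ] rect [431.3  69.4] [26.  81.7] 78.9
```

```bash
python3 -m creep '{"translation":[[0.1,0,-5],[0.1,0,-10],[0.1,0,-12.3],[0.1,0,-12.3],[0.1,0,-12.3],[0.1,0,-12.3],[0.1,0,-12.3],[0.1,0,-12.3]],"delta_rot":[[0,0,0],[0,0,0],[0,0,0],[0,0,0],[0,0,0],[0,0,0],[0,0,0],[0,0,0]],"hand":[6,6,6,6,2,1,1,1]}'
python3 -m creep '{"translation":[[0,0,0],[0,0,0],[0,0,0],[0,0,5],[0,0,10],[0,0,14],[0,0,17.8],[0,0,17.8]],"delta_rot":[[0,0,0],[0,0,0],[0,0,0],[0,0,0],[0,0,0],[0,0,0],[0,0,0],[0,0,0]],"hand":[1,1,1,1,1,1,1,1]}'
```

```text
clock: 3.6
position: [432.7, 69.6, 99.9]
ee_rot: [0.1, 0.995, 0.001, 0.002]
contact_force: [-0.2, -1.9, 7.0]
gripper_width: 24.6
grasp_force: 59.9
clock: 4.6
position: [432.8, 70.1, 279.4]
ee_rot: [0.1, 0.995, 0.002, 0.003]
contact_force: [0.0, -0.1, -2.0]
gripper_width: 24.3
grasp_force: 60.0
```

```bash
python3 -m creep '{"translation":[[5,1,0],[10,2,0],[15,3,0],[19.1,3.6,0],[19.1,3.6,0],[19.1,3.6,0],[19.1,3.6,0],[19.1,3.6,0]],"delta_rot":[[0,0,5],[0,0,10],[0,0,14.5],[0,0,14.5],[0,0,14.5],[0,0,14.5],[0,0,14.5],[0,0,14.5]],"hand":[1,1,1,1,1,1,1,1]}'
python3 - <<'E'
from h import *
s=read_state();print(s["position"],R.from_quat(s["ee_rot"]).as_matrix()[:,1])
im,P=cloud("wrist");im2,_=cloud("side")
cv2.imwrite("pics/w2.png",cv2.resize(np.hstack([im,im2])[:,:,::-1],(800,300)))
E
```

```text
clock: 5.6
position: [621.9, 105.3, 277.0]
ee_rot: [-0.027, 1.0, 0.0, 0.0]
contact_force: [-0.8, -0.1, -1.4]
gripper_width: 24.3
grasp_force: 59.9
[621.88126275 105.30873962 277.00403132] [-5.31751833e-02  9.98585100e-01  4.44311822e-04]
```

View pics/w2.png

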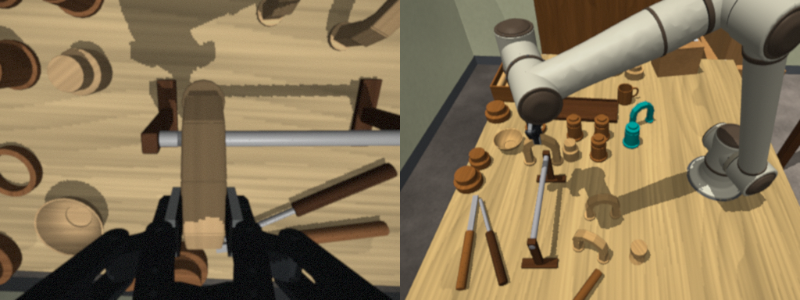

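The handle is in the gripper, square across the bar and about 60 mm clear of the right post. I'll lower it now.

```bash
python3 -m creep '{"translation":[[0.1,0,-3],[0.1,0,-6],[0.1,0,-9],[0.1,0,-11.3],[0.1,0,-11.6],[0.1,0,-11.6],[0.1,0,-11.6]],"delta_rot":[[0,0,0],[0,0,0],[0,0,0],[0,0,0],[0,0,0],[0,0,0],[0,0,0]],"hand":[1,1,1,1,1,1,1]}'
```

```text
clock: 6.58
position: [624.4, 105.6, 161.9]
ee_rot: [-0.027, 1.0, 0.0, 0.001]
contact_force: [-0.4, 0.5, -1.8]
gripper_width: 24.4
grasp_force: 59.9
```

```bash
python3 -m creep '{"translation":[[0,0,-0.2],[0,0,-0.3],[0,0,-0.4],[0,0,-0.4]],"delta_rot":[[0,0,0],[0,0,0],[0,0,0],[0,0,0]],"hand":[1,1,1,1]}'
```

```text
clock: 7.08
position: [623.7, 105.3, 156.9]
ee_rot: [-0.027, 1.0, -0.0, 0.0]
contact_force: [-1.7, -0.5, 1.1]
gripper_width: 24.5
grasp_force: 60.4
```

```bash
python3 -m creep '{"translation":[[0,0,-0.1],[0,0,-0.1],[0,0,-0.1],[0,0,-0.1],[0,0,-0.1],[0,0,3],[0,0,8],[0,0,10]],"delta_rot":[[0,0,0],[0,0,0],[0,0,0],[0,0,0],[0,0,0],[0,0,0],[0,0,0],[0,0,0]],"hand":[1,1,5,5,5,5,5,5]}'
python3 - <<'E'
from h import *
print(read_state()["position"])
show("side",(145,185),(540,700,50,330))
show("top",(155,185),(540,700,50,330))
show("side",(102,130),(250,550,-250,430),60)
E
```

```text
clock: 8.07
position: [625.0, 105.5, 259.8]
ee_rot: [-0.027, 1.0, 0.001, 0.003]
contact_force: [0.1, 0.6, -0.6]
gripper_width: 49.8
grasp_force: 0.0
[624.95056479 105.51984567 259.81308655]
side [181. 234.] 1090 mean [617.7 167.3 155.8] rect [601.9 185.6] [ 97.2 278.4] 13.3
top [180. 113.] 492 mean [619.7 104.2 167.1] rect [623.3 104.7] [84.5 26. ] 3.6
top [206. 111.] 35 mean [627.   52.4 160. ] rect [627.3  52.3] [23.2  4.3] 0.8
side [258. 152.] 168 mean [ 448.3 -187.6  109.7] rect [ 448.5 -189.6] [54.2 48.1] 0.9
side [298. 159.] 90 mean [ 322.  -162.6  106.7] rect [ 321.3 -163.6] [39.  35.2] 55.5
side [253. 177.] 192 mean [454.8 -78.  109.1] rect [454.5 -81.8] [50.9 54.7] 83.7
side [259. 253.] 323 mean [425.2 188.8 111.7] rect [425.2 186.4] [79.  28.8] 8.4
side [243. 303.] 389 mean [454.6 322.2 112.1] rect [455.3 320.2] [27. 78.] 67.6
```

```bash
python3 -m creep '{"translation":[[-6,2,0],[-12,5,0],[-18,8.1,0],[-19.9,8.1,-4],[-19.9,8.1,-8],[-19.9,8.1,-8],[-19.9,8.1,-8]],"delta_rot":[[0,0,4],[0,0,4],[0,0,4],[0,0,4],[0,0,4],[0,0,4],[0,0,4]],"hand":[6,6,6,6,6,6,6]}'
python3 - <<'E'
from h import *
s=read_state();print(s["position"],R.from_quat(s["ee_rot"]).as_matrix()[:,1])
show("wrist",(100,130),(300,550,-50,450))
E
```

```text
clock: 9.1
position: [425.4, 186.5, 176.8]
ee_rot: [-0.061, 0.998, -0.0, 0.0]
contact_force: [0.9, -0.0, 0.7]
gripper_width: 60.0
grasp_force: 0.0
[425.437622   186.53905145 176.8228142 ] [-1.22463057e-01  9.92473004e-01 -3.69372859e-04]
wrist [263. 194.] 3985 mean [419.2 187.1 112. ] rect [425.1 187.8] [82.5 26. ] 7.4
wrist [438. 256.] 4296 mean [451.4 319.3 110.8] rect [455.6 321. ] [28.  81.5] 67.5
```

```bash
python3 -m creep '{"translation":[[0,0,-4],[0,0,-7.7],[0,0,-7.7],[0,0,-7.7],[0,0,-7.7],[0,0,-7.7],[0,0,-7.7],[0,0,-7.7]],"delta_rot":[[0,0,0],[0,0,0],[0,0,0],[0,0,0],[0,0,0],[0,0,0],[0,0,0],[0,0,0]],"hand":[6,6,6,2,1,1,1,1]}'
python3 -m creep '{"translation":[[0,0,0],[0,0,4],[0,0,9],[0,0,14],[3,0.2,17.5],[9,1,17.5],[15,1.7,17.5],[19.2,1.9,17.5]],"delta_rot":[[0,0,0],[0,0,0],[0,0,0],[0,0,0],[0,0,0],[0,0,-4],[0,0,-4],[0,0,-4]],"hand":[1,1,1,1,1,1,1,1]}'
```

```text
clock: 10.15
position: [426.1, 187.6, 101.4]
ee_rot: [-0.062, 0.998, 0.001, 0.002]
contact_force: [-0.3, 1.5, 6.5]
gripper_width: 24.1
grasp_force: 60.7
clock: 11.15
position: [618.2, 205.4, 273.4]
ee_rot: [-0.026, 1.0, 0.0, -0.001]
contact_force: [-0.6, 0.8, -1.0]
gripper_width: 24.3
grasp_force: 59.7
```

```bash
python3 -m creep '{"translation":[[0,0,0],[0,0,-4],[0,0,-8],[0,0,-11],[0,0,-11.4],[0,0,-11.6],[0,0,-11.6]],"delta_rot":[[0,0,0],[0,0,0],[0,0,0],[0,0,0],[0,0,0],[0,0,0],[0,0,0]],"hand":[1,1,1,1,1,1,1]}'
```

```text
clock: 12.02
position: [616.9, 205.6, 159.7]
ee_rot: [-0.027, 1.0, 0.001, 0.001]
contact_force: [0.3, 0.2, -2.6]
gripper_width: 24.8
grasp_force: 59.7
```

```bash
python3 -m creep '{"translation":[[0,0,-0.2],[0,0,-0.2],[0,0,-0.3],[0,0,-0.3],[0,0,-0.3]],"delta_rot":[[0,0,0],[0,0,0],[0,0,0],[0,0,0],[0,0,0]],"hand":[1,1,1,1,1]}'
```

```text
clock: 12.65
position: [617.2, 205.6, 158.2]
ee_rot: [-0.027, 1.0, 0.0, 0.001]
contact_force: [-3.4, 1.1, 8.9]
gripper_width: 24.5
grasp_force: 61.1
```

Contact with the bar; release and back off, then go to the third handle.

```bash
python3 -m creep '{"translation":[[0,0,0.1],[0,0,0.1],[0,0,0.1],[0,0,3],[0,0,8],[0,0,10],[-5,4,10],[-10,7,10]],"delta_rot":[[0,0,0],[0,0,0],[0,0,0],[0,0,0],[0,0,0],[0,0,0],[0,0,-10],[0,0,-20]],"hand":[5,5,5,5,5,5,6,6]}'
python3 -m creep '{"translation":[[-6.1,4.5,-3],[-6.1,4.5,-7],[-6.1,4.5,-7],[-6.1,4.5,-7],[-6.1,4.5,-7]],"delta_rot":[[0,0,-5.7],[0,0,-5.7],[0,0,-5.7],[0,0,-5.7],[0,0,-5.7]],"hand":[6,6,6,6,6]}'
python3 - <<'E'
from h import *
s=read_state();print(s["position"],R.from_quat(s["ee_rot"]).as_matrix()[:,1])
show("wrist",(100,130),(300,550,220,450))
show("top",(155,185),(540,700,50,330))
show("top",(100,135),(250,650,-450,0),60)
E
```

```text
clock: 13.65
position: [515.9, 275.9, 254.8]
ee_rot: [0.151, 0.988, 0.0, -0.0]
contact_force: [-0.1, 1.3, 0.4]
gripper_width: 60.3
grasp_force: 0.0
clock: 14.28
position: [457.2, 320.6, 187.0]
ee_rot: [0.197, 0.98, 0.001, 0.001]
contact_force: [0.7, 0.4, -0.2]
gripper_width: 60.0
grasp_force: 0.0
[457.22181476 320.64606561 187.00567394] [0.38641147 0.92232127 0.00310825]
wrist [261. 188.] 3693 mean [450.7 323.9 112. ] rect [456.3 321.5] [26.1 81.9] 67.4
top [180. 113.] 494 mean [619.7 104.1 167. ] rect [623.2 104.7] [83.8 26.1] 3.9
top [131. 115.] 525 mean [614.5 203.8 166.7] rect [618.4 205.1] [84.3 26.6] 3.0
top [206. 111.] 34 mean [627.   52.4 159.6] rect [627.1  52.4] [23.9  4.4] 0.6
top [316. 151.] 429 mean [ 561.4 -186.5  107.4] rect [ 562.9 -187.2] [56.3 53.2] 43.2
top [268. 199.] 482 mean [454.5 -81.1 107. ] rect [454.5 -81.5] [56.3 56.1] 0.7
top [319. 202.] 519 mean [ 448.2 -190.3  107.5] rect [ 449.4 -191.3] [56.4 57.1] 2.2
top [306. 261.] 258 mean [ 322.8 -162.1  105.1] rect [ 322.8 -162.3] [35.2 36.7] 0.4
top [365. 283.] 445 mean [ 280.7 -283.   111.5] rect [ 278.7 -284.6] [76.5 26.8] 29.0
```

```bash
python3 -m creep '{"translation":[[0,0,-4],[0,0,-8],[0,0,-8.7],[0,0,-8.7],[0,0,-8.7],[0,0,-8.7],[0,0,-8.7],[0,0,-8.7]],"delta_rot":[[0,0,0],[0,0,0],[0,0,0],[0,0,0],[0,0,0],[0,0,0],[0,0,0],[0,0,0]],"hand":[6,6,6,6,2,1,1,1]}'
python3 -m creep '{"translation":[[0,0,0],[0,0,4],[0,0,9],[0,0,14],[0,0,17.8],[5,-0.6,17.8],[11,-1.2,17.8],[15.5,-1.8,17.8]],"delta_rot":[[0,0,0],[0,0,0],[0,0,0],[0,0,0],[0,0,5],[0,0,13],[0,0,20],[0,0,25.9]],"hand":[1,1,1,1,1,1,1,1]}'
```

```text
clock: 15.42
position: [456.6, 321.4, 100.1]
ee_rot: [0.196, 0.981, 0.002, 0.001]
contact_force: [-1.0, 0.5, 6.4]
gripper_width: 24.1
grasp_force: 62.2
clock: 16.42
position: [611.8, 301.8, 275.1]
ee_rot: [-0.03, 1.0, -0.0, -0.001]
contact_force: [-0.6, 1.1, -2.3]
gripper_width: 24.6
grasp_force: 61.3
```

```bash
python3 -m creep '{"translation":[[0,0,0],[0,0,-4],[0,0,-8],[0,0,-11],[0,0,-11.5],[0,0,-11.7],[0,0,-11.7]],"delta_rot":[[0,0,0],[0,0,0],[0,0,0],[0,0,0],[0,0,0],[0,0,0],[0,0,0]],"hand":[1,1,1,1,1,1,1]}'
```

```text
clock: 17.3
position: [611.1, 302.9, 161.1]
ee_rot: [-0.028, 1.0, 0.001, 0.001]
contact_force: [-0.1, 0.2, -1.5]
gripper_width: 24.5
grasp_force: 61.2
```

```bash
python3 -m creep '{"translation":[[0,0,-0.2],[0,0,-0.3],[0,0,-0.4],[0,0,-0.4],[0,0,-0.4]],"delta_rot":[[0,0,0],[0,0,0],[0,0,0],[0,0,0],[0,0,0]],"hand":[1,1,1,1,1]}'
```

```text
clock: 17.92
position: [610.8, 302.5, 157.0]
ee_rot: [-0.028, 1.0, 0.0, 0.001]
contact_force: [-2.4, 0.5, 4.2]
gripper_width: 24.2
grasp_force: 62.1
```

```bash
python3 -m creep '{"translation":[[0,0,0],[0,0,0],[0,0,0],[0,0,3],[0,0,8],[0,0,10],[-3,-5,10],[-6,-10,10]],"delta_rot":[[0,0,0],[0,0,0],[0,0,0],[0,0,0],[0,0,0],[0,0,0],[0,0,-3],[0,0,-3]],"hand":[5,5,5,5,5,5,5,5]}'
python3 -m creep '{"translation":[[-9.6,-28.4,0],[-9.6,-28.4,0],[-9.6,-28.4,0],[-9.6,-28.4,0],[-9.6,-28.4,-4],[-9.6,-28.4,-6],[-9.6,-28.4,-6],[-9.6,-28.4,-6]],"delta_rot":[[0,0,0],[0,0,0],[0,0,0],[0,0,0],[0,0,0],[0,0,0],[0,0,0],[0,0,0]],"hand":[0,0,0,0,0,0,0,0]}'
python3 - <<'E'
from h import *
s=read_state();print(s["position"],R.from_quat(s["ee_rot"]).as_matrix()[:,1])
show("top",(155,185),(540,700,50,330))
show("wrist",(103,135),(350,650,-300,0),60)
im,P=cloud("wrist");im2,_=cloud("side")
cv2.imwrite("pics/w3.png",cv2.resize(np.hstack([im,im2])[:,:,::-1],(800,300)))
E
```

```text
clock: 18.92
position: [550.0, 201.5, 254.9]
ee_rot: [-0.002, 1.0, -0.0, 0.0]
contact_force: [0.3, -0.5, 0.6]
gripper_width: 50.2
grasp_force: 0.0
clock: 19.92
position: [455.6, -81.3, 196.3]
ee_rot: [-0.002, 1.0, -0.0, 0.001]
contact_force: [-0.3, 0.1, 0.8]
gripper_width: 0.0
grasp_force: 0.0
[455.63556668 -81.34620754 196.299204  ] [-4.97403463e-03  9.99987613e-01 -1.79159894e-04]
top [180. 113.] 491 mean [619.8 104.1 167. ] rect [622.8 104.6] [84.6 26. ] 3.3
top [131. 114.] 514 mean [614.9 203.9 166.9] rect [618.4 205. ] [84.1 26.8] 4.0
top [ 83. 116.] 541 mean [609.2 300.1 166.6] rect [612.9 301.2] [86.5 26.3] 2.9
top [206. 111.] 35 mean [627.   52.3 159.9] rect [627.   52.4] [24.1  4.5] 1.0
wrist [114. 181.] 3092 mean [ 447.1 -188.7  110.9] rect [ 450.1 -192.5] [52.5 51.7] 65.3
wrist [261. 190.] 2390 mean [453.2 -81.4 111.8] rect [456.  -81.4] [44.9 45.5] 6.2
wrist [132. 304.] 1174 mean [ 556.  -189.1  111.3] rect [ 557.1 -191.7] [26.7 40.8] 28.0
```

View pics/w3.png

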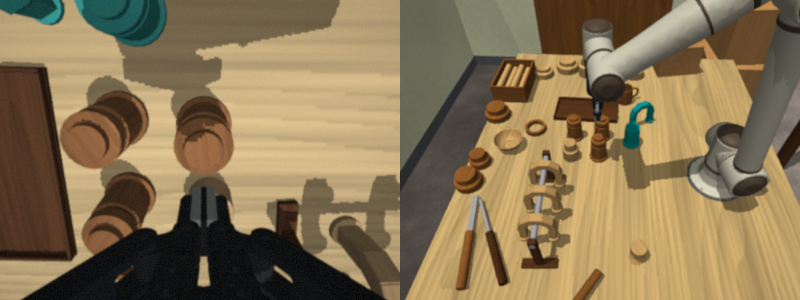

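All three handles hang on the bar, about 100 mm apart. The closed fingers are now above the first pot at about (455,-81).

```bash
python3 -m creep '{"translation":[[0,0,-5],[0,0,-7.5],[0,0,-8.2],[0,0,-8.5],[0,0,-8.8],[0,0,-8.8]],"delta_rot":[[0,0,0],[0,0,0],[0,0,0],[0,0,0],[0,0,0],[0,0,0]],"hand":[0,0,0,0,0,0]}'
```

```text
clock: 20.88
position: [455.6, -81.5, 108.6]
ee_rot: [-0.002, 1.0, 0.0, 0.001]
contact_force: [0.8, 1.1, 0.3]
gripper_width: -0.1
grasp_force: 0.0
```

```bash
python3 -m creep '{"translation":[[0,0,-0.2],[0,0,-0.3],[0,0,-0.4],[0,0,-0.4]],"delta_rot":[[0,0,0],[0,0,0],[0,0,0],[0,0,0]],"hand":[0,0,0,0]}'
```

```text
clock: 21.38
position: [455.9, -81.5, 105.0]
ee_rot: [-0.002, 1.0, -0.0, 0.002]
contact_force: [-2.8, 0.6, 7.7]
gripper_width: 0.1
grasp_force: 4.0
```

```bash
python3 -m creep '{"translation":[[0,0,-0.2],[0,0,-0.3],[0,0,-0.3],[0,0,-0.3]],"delta_rot":[[0,0,0],[0,0,0],[0,0,0],[0,0,0]],"hand":[0,0,0,0]}'
```

```text
clock: 21.88
position: [456.4, -81.7, 104.9]
ee_rot: [-0.003, 1.0, -0.0, 0.002]
contact_force: [-8.5, 4.5, 27.4]
gripper_width: 0.1
grasp_force: 13.7
```

```bash
python3 -m creep '{"translation":[[0,0,1],[0,0,5],[0,0,8],[-0.6,-5,8],[-0.6,-11,8],[-0.6,-11,8],[-0.6,-11,8]],"delta_rot":[[0,0,0],[0,0,0],[0,0,0],[0,0,0],[0,0,0],[0,0,0],[0,0,0]],"hand":[0,0,0,0,0,0,0]}'
python3 - <<'E'
from h import *
s=read_state();print(s["position"])
im,P=show("wrist",(90,135),(350,650,-300,0),60)
for q,rc,px in objs(P,90,135,(350,650,-300,0),60): print(rc[0],np.percentile(q[:,2],[5,50,75,95]).round(1))
E
```

```text
clock: 22.75
position: [448.7, -191.8, 180.3]
ee_rot: [-0.002, 1.0, 0.0, 0.0]
contact_force: [0.3, 0.1, -0.1]
gripper_width: 0.4
grasp_force: 0.0
[ 448.66838143 -191.77477545  180.2617714 ]
wrist [306.  52.] 134 mean [ 351.2 -163.    93.9] rect [ 351.4 -162.6] [23.9  2.5] 89.8
wrist [261. 194.] 5183 mean [ 444.9 -191.9  107.5] rect [ 449.2 -191.9] [58.8 59.5] 78.7
wrist [382. 237.] 4202 mean [481.9 -99.6 100.1] rect [486.6 -96.7] [59.6 59.1] 55.3
wrist [261. 342.] 245 mean [ 570.3 -191.6  113.1] rect [ 569.6 -191.7] [25.7  9.1] 0.4
(351.3919677734375, -162.6025390625) [91.7 94.1 94.5 95.2]
(449.1781005859375, -191.92196655273438) [101.1 104.1 113.9 114.8]
(486.6369323730469, -96.65254974365234) [ 93.6  96.9 106.2 107. ]
(569.5535888671875, -191.69747924804688) [112.2 113.1 113.4 114. ]
```

Pot 1's lid is home: its knob is at 106 mm, against 114 mm on the others. The pot itself has been knocked to about (487,-97). Next I'll press the second lid.

```bash
python3 -m creep '{"translation":[[0,0,-5],[0,0,-6.3],[0,0,-6.8],[0,0,-7.1],[0,0,-7.4],[0,0,-7.6],[0,0,-7.6]],"delta_rot":[[0,0,0],[0,0,0],[0,0,0],[0,0,0],[0,0,0],[0,0,0],[0,0,0]],"hand":[0,0,0,0,0,0,0]}'
```

```text
clock: 23.68
position: [449.1, -191.4, 106.0]
ee_rot: [-0.002, 1.0, -0.0, 0.001]
contact_force: [-2.9, 1.7, 5.9]
gripper_width: 0.3
grasp_force: 2.8
```

```bash
python3 -m creep '{"translation":[[0,0,-0.2],[0,0,-0.3],[0,0,-0.4],[0,0,-0.5],[0,0,-0.5]],"delta_rot":[[0,0,0],[0,0,0],[0,0,0],[0,0,0],[0,0,0]],"hand":[0,0,0,0,0]}'
```

```text
clock: 24.3
position: [450.2, -192.0, 105.3]
ee_rot: [-0.004, 1.0, -0.001, 0.002]
contact_force: [-9.5, 6.5, 32.5]
gripper_width: 0.1
grasp_force: 16.0
```

```bash
python3 -m creep '{"translation":[[0,0,1],[0,0,5],[0,0,8],[5,0.2,8],[11.2,0.2,8],[11.2,0.2,8],[11.2,0.2,8],[11.2,0.2,8]],"delta_rot":[[0,0,0],[0,0,0],[0,0,0],[0,0,0],[0,0,0],[0,0,0],[0,0,0],[0,0,0]],"hand":[0,0,0,0,0,0,0,0]}'
python3 - <<'E'
from h import *
s=read_state();print(s["position"])
for n in("wrist","top"):
  im,P=cloud(n)
  for q,rc,px in objs(P,90,135,(350,650,-300,0),60): print(n,np.round(rc[0],1),np.round(rc[1],1),np.percentile(q[:,2],[5,50,75,95]).round(1))
E
```

```text
clock: 25.3
position: [559.7, -189.7, 179.8]
ee_rot: [-0.002, 1.0, -0.0, 0.0]
contact_force: [0.4, 0.3, 0.5]
gripper_width: -0.4
grasp_force: 0.0
[ 559.72903049 -189.71628791  179.80905117]
wrist [ 456.1 -192. ] [59.2 46.4] [ 94.  104.6 106.2 107.1]
wrist [486.7 -96.5] [58.8 59.6] [ 93.7  96.6 106.1 107. ]
wrist [ 563.9 -188.8] [59.2 59.3] [100.  103.  112.8 113.7]
top [ 558.4 -186.5] [59.1 47.4] [ 95.9 103.7 111.3 113.9]
top [ 449.  -191.2] [58.4 58. ] [ 91.4  96.1 104.7 107.2]
```

```bash
python3 -m creep '{"translation":[[0.3,0,-5],[0.3,0,-6.3],[0.3,0,-6.8],[0.3,0,-7.1],[0.3,0,-7.4],[0.3,0,-7.6],[0.3,0,-7.8],[0.3,0,-7.8]],"delta_rot":[[0,0,0],[0,0,0],[0,0,0],[0,0,0],[0,0,0],[0,0,0],[0,0,0],[0,0,0]],"hand":[0,0,0,0,0,0,0,0]}'
```

```text
clock: 26.4
position: [564.0, -190.2, 105.4]
ee_rot: [-0.003, 1.0, -0.001, 0.001]
contact_force: [-5.6, 2.2, 11.1]
gripper_width: 0.1
grasp_force: 5.6
```

```bash
python3 -m creep '{"translation":[[0,0,-0.2],[0,0,-0.3],[0,0,-0.3],[0,0,-0.3]],"delta_rot":[[0,0,0],[0,0,0],[0,0,0],[0,0,0]],"hand":[0,0,0,0]}'
python3 -m creep '{"translation":[[0,0,1],[0,0,5],[0,0,9],[0,0,9],[0,0,9],[0,0,9]],"delta_rot":[[0,0,0],[0,0,0],[0,0,0],[0,0,0],[0,0,0],[0,0,0]],"hand":[0,0,0,8.5,8.5,8.5]}'
python3 - <<'E'
from h import *
s=read_state();print(s["position"])
for n in("wrist","top"):
  im,P=cloud(n)
  for q,rc,px in objs(P,90,135,(350,650,-300,0),60): print(n,np.round(rc[0],1),np.round(rc[1],1),np.percentile(q[:,2],[5,50,75,95]).round(1))
  if n=="top":
   m=(P[...,2]>14)&(P[...,2]<26)&(P[...,1]<-255)&(P[...,1]>-450)&(P[...,0]>370)&(P[...,0]<700)
   q=P[m]
   print("tray",np.percentile(q[:,0],[1,99]),np.percentile(q[:,1],[1,99]))
   cv2.imwrite("pics/t4.png",cv2.resize(im[80:300,200:,::-1],None,fx=2,fy=2))
E
```

```text
clock: 26.9
position: [564.7, -190.6, 105.4]
ee_rot: [-0.003, 1.0, -0.001, 0.002]
contact_force: [-7.9, 3.1, 22.8]
gripper_width: 0.1
grasp_force: 11.6
clock: 27.65
position: [563.1, -189.6, 187.3]
ee_rot: [-0.002, 1.0, 0.0, -0.001]
contact_force: [-0.1, -0.0, -0.7]
gripper_width: 54.3
grasp_force: 0.0
[ 563.06792563 -189.59137745  187.30921891]
wrist [ 456.9 -191.9] [44.7 59.6] [ 93.9 104.5 106.2 107.1]
wrist [486.7 -96.6] [58.8 59.6] [ 93.8  96.5 106.1 107. ]
wrist [ 563.8 -188.8] [58.6 59.1] [ 93.9  96.5 106.1 107. ]
top [ 563.1 -189.5] [56.9 59.2] [ 91.5  96.8 104.7 106.9]
top [ 449.3 -191.4] [57.9 58.3] [ 91.4  96.1 104.4 106.9]
tray [382.10898349 670.67464754] [-433.8446898  -280.58668061]
```

View pics/t4.png

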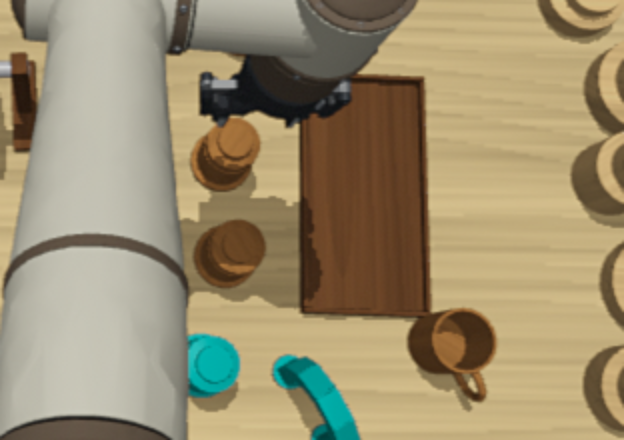

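The wrist cloud gives all three knobs at the same shut height, about 106 mm. The picture shows two pots at crop (235,140) and (240,245), and the tray empty; the third pot is under the arm. Next is the first pot at (563.8,-189).

```bash
python3 -m creep '{"translation":[[0.1,0,0],[0.1,0,-1],[0.1,0,-6],[0.1,0,-11],[0.1,0,-14.6],[0.1,0,-14.6],[0.1,0,-14.6]],"delta_rot":[[0,0,0],[0,0,0],[0,0,0],[0,0,0],[0,0,0],[0,0,0],[0,0,0]],"hand":[8.5,8.5,8.5,8.5,8.5,8.5,8.5]}'
python3 -m creep '{"translation":[[0,0,0],[0,0,0],[0,0,0],[0,0,0],[0,0,1],[0,0,4],[0,0,6],[0,0,6]],"delta_rot":[[0,0,0],[0,0,0],[0,0,0],[0,0,0],[0,0,0],[0,0,0],[0,0,0],[0,0,0]],"hand":[5,5,5,5,5,5,5,5]}'
```

```text
clock: 28.62
position: [565.7, -189.9, 43.4]
ee_rot: [-0.002, 1.0, -0.0, 0.001]
contact_force: [0.1, 0.0, 0.6]
gripper_width: 85.2
grasp_force: 0.0
clock: 29.62
position: [565.2, -189.7, 103.7]
ee_rot: [-0.002, 1.0, 0.0, 0.002]
contact_force: [-0.2, -0.2, -4.8]
gripper_width: 60.6
grasp_force: 66.5
```

```bash
python3 -m creep '{"translation":[[1.5,-5,0],[3,-10,0],[4.8,-16.7,0],[4.8,-16.7,0],[4.8,-16.7,0],[4.8,-16.7,-3],[4.8,-16.7,-5],[4.8,-16.7,-5]],"delta_rot":[[0,0,0],[0,0,0],[0,0,0],[0,0,0],[0,0,0],[0,0,0],[0,0,0],[0,0,0]],"hand":[5,5,5,5,5,5,5,5]}'
```

```text
clock: 30.62
position: [612.1, -355.1, 51.2]
ee_rot: [-0.003, 1.0, 0.0, -0.001]
contact_force: [0.7, 0.1, -4.5]
gripper_width: 60.4
grasp_force: 69.4
```

```bash
python3 -m creep '{"translation":[[0,0,-0.2],[0,0,-0.3],[0,0,-0.4],[0,0,-0.4],[0,0,-0.4]],"delta_rot":[[0,0,0],[0,0,0],[0,0,0],[0,0,0],[0,0,0]],"hand":[5,5,5,5,5]}'
```

```text
clock: 31.25
position: [612.9, -356.2, 50.0]
ee_rot: [-0.002, 1.0, 0.0, 0.0]
contact_force: [-1.8, 5.2, 3.5]
gripper_width: 60.6
grasp_force: 70.1
```

```bash
python3 -m creep '{"translation":[[0,0,0],[0,0,0],[0,0,0],[0,0,4],[0,0,9],[0,0,14],[-5,5,14],[-9,9,14]],"delta_rot":[[0,0,0],[0,0,0],[0,0,0],[0,0,0],[0,0,0],[0,0,0],[0,0,0],[0,0,0]],"hand":[8.5,8.5,8.5,8.5,8.5,8.5,8.5,8.5]}'
python3 -m creep '{"translation":[[-4,4,0],[-7.4,7.6,0],[-7.4,7.6,0],[-7.4,7.6,0]],"delta_rot":[[0,0,0],[0,0,0],[0,0,0],[0,0,0]],"hand":[8.5,8.5,8.5,8.5]}'
cat > look.py <<'E'
from h import *
s=read_state();print(s["position"])
for n in("wrist","top","side"):
  im,P=cloud(n)
  for q,rc,px in objs(P,90,135,(350,700,-450,0),60): print(n,np.round(rc[0],1),np.round(rc[1],1),np.percentile(q[:,2],[5,50,75,95]).round(1))
E
python3 look.py
```

```text
clock: 32.25
position: [523.7, -267.8, 188.8]
ee_rot: [-0.001, 1.0, -0.0, 0.001]
contact_force: [1.2, 1.3, 0.4]
gripper_width: 84.8
grasp_force: 0.0
clock: 32.75
position: [451.1, -192.5, 189.1]
ee_rot: [-0.002, 1.0, -0.0, 0.001]
contact_force: [0.2, -0.2, -0.6]
gripper_width: 85.1
grasp_force: 0.0
[ 451.06360418 -192.51528545  189.06994821]
wrist [ 351.4 -162.6] [23.3  2.4] [92.6 94.2 94.8 95.6]
wrist [ 449.4 -191.9] [59.6 58.5] [ 93.8  96.4 106.1 107.1]
wrist [485.5 -96. ] [59.9 56.9] [ 93.6  97.3 106.2 107.1]
top [ 441.1 -191.5] [59.3 43.1] [ 91.5  97.9 105.  107.2]
side [ 609.1 -353. ] [56.7 54.2] [ 92.2 103.5 112.1 115. ]
side [ 448.4 -189.5] [54.9 54.4] [ 91.8  98.6 106.7 108.5]
side [486.8 -94.3] [51.4 58.8] [ 92.2  97.9 106.6 108.6]
```

```bash
python3 -m creep '{"translation":[[-0.1,0,-5],[-0.1,0,-10],[-0.1,0,-14.6],[-0.1,0,-14.6],[-0.1,0,-14.6],[-0.1,0,-14.6]],"delta_rot":[[0,0,0],[0,0,0],[0,0,0],[0,0,0],[0,0,0],[0,0,0]],"hand":[8.5,8.5,8.5,8.5,8.5,8.5]}'
python3 -m creep '{"translation":[[0,0,0],[0,0,0],[0,0,0],[0,0,0],[0,0,1],[0,0,4],[0,0,6],[0,0,6]],"delta_rot":[[0,0,0],[0,0,0],[0,0,0],[0,0,0],[0,0,0],[0,0,0],[0,0,0],[0,0,0]],"hand":[5,5,5,5,5,5,5,5]}'
python3 -m creep '{"translation":[[0,-5,0],[-0.6,-11,0],[-1.2,-16.5,0],[-1.2,-16.5,0],[-1.2,-16.5,0],[-1.2,-16.5,-3],[-1.2,-16.5,-5],[-1.2,-16.5,-5]],"delta_rot":[[0,0,0],[0,0,0],[0,0,0],[0,0,0],[0,0,0],[0,0,0],[0,0,0],[0,0,0]],"hand":[5,5,5,5,5,5,5,5]}'
```

```text
clock: 33.65
position: [450.9, -192.6, 44.2]
ee_rot: [-0.002, 1.0, -0.0, 0.002]
contact_force: [-0.3, 1.4, -0.5]
gripper_width: 85.0
grasp_force: 0.0
clock: 34.65
position: [449.9, -192.3, 103.7]
ee_rot: [-0.002, 1.0, -0.0, 0.002]
contact_force: [-0.0, -0.1, -5.0]
gripper_width: 60.4
grasp_force: 66.5
clock: 35.65
position: [436.7, -355.5, 51.1]
ee_rot: [-0.003, 1.0, 0.001, -0.001]
contact_force: [0.2, -0.7, -3.5]
gripper_width: 60.6
grasp_force: 69.6
```

```bash
python3 -m creep '{"translation":[[0,0,-0.2],[0,0,-0.3],[0,0,-0.4],[0,0,-0.4],[0,0,-0.4]],"delta_rot":[[0,0,0],[0,0,0],[0,0,0],[0,0,0],[0,0,0]],"hand":[5,5,5,5,5]}'
```

```text
clock: 36.28
position: [437.7, -357.0, 49.3]
ee_rot: [-0.002, 1.0, -0.0, 0.001]
contact_force: [-0.1, 6.6, 5.2]
gripper_width: 60.6
grasp_force: 70.1
```

```bash
python3 -m creep '{"translation":[[0,0,0],[0,0,0],[0,0,0],[0,0,4],[0,0,9],[0,0,14],[1,5,14],[2,11,14]],"delta_rot":[[0,0,0],[0,0,0],[0,0,0],[0,0,0],[0,0,0],[0,0,0],[0,0,0],[0,0,0]],"hand":[8.5,8.5,8.5,8.5,8.5,8.5,8.5,8.5]}'
python3 -m creep '{"translation":[[1,5,0],[2,11,0],[2.8,15.1,0],[2.8,15.1,0],[2.8,15.1,0]],"delta_rot":[[0,0,0],[0,0,0],[0,0,0],[0,0,0],[0,0,0]],"hand":[8.5,8.5,8.5,8.5,8.5]}'
python3 look.py
python3 - <<'E'
from h import *
show("wrist",(60,88),(500,620,-130,-30),60)
E
```

```text
clock: 37.28
position: [457.7, -247.0, 189.0]
ee_rot: [-0.001, 1.0, -0.0, 0.001]
contact_force: [0.8, 1.0, -0.9]
gripper_width: 85.0
grasp_force: 0.0
clock: 37.9
position: [485.2, -96.4, 188.3]
ee_rot: [-0.002, 1.0, -0.0, -0.0]
contact_force: [-0.2, -0.5, 0.5]
gripper_width: 85.0
grasp_force: 0.0
[485.17993827 -96.3892683  188.27586377]
wrist [486.9 -96.3] [59.2 59. ] [ 93.8  96.4 106.1 107.1]
wrist [ 615.9 -328.4] [ 5.3 30. ] [90.5 93.1 95.2 97.5]
top [ 609.8 -355.8] [58.8 59.2] [ 95.4 102.1 110.6 113.3]
top [478.6 -93.4] [58.4 41.7] [ 91.3  96.8 104.9 107.4]
top [ 436.7 -356.3] [58.8 58.2] [ 95.9 102.4 110.8 113.6]
side [ 609.4 -354.4] [56.7 54.9] [ 92.4 103.6 112.1 115. ]
side [ 427.1 -349.5] [60.6 34. ] [ 92.4 102.5 109.1 113.9]
side [486.6 -94.4] [52.2 58.1] [ 92.3  98.6 106.2 108.2]
wrist [288. 267.] 2472 mean [560.9 -73.3  82.8] rect [565.9 -72.5] [45.4 45.1] 45.1
```

```bash
python3 -m creep '{"translation":[[0,0,-5],[0,0,-10],[0,0,-14.5],[0,0,-14.5],[0,0,-14.5],[0,0,-14.5]],"delta_rot":[[0,0,0],[0,0,0],[0,0,0],[0,0,0],[0,0,0],[0,0,0]],"hand":[8.5,8.5,8.5,8.5,8.5,8.5]}'
python3 -m creep '{"translation":[[0,0,0],[0,0,0],[0,0,0],[0,0,0],[0,0,1],[0,0,5],[0,0,9],[0,0,9]],"delta_rot":[[0,0,0],[0,0,0],[0,0,0],[0,0,0],[0,0,0],[0,0,0],[0,0,0],[0,0,0]],"hand":[5,5,5,5,5,5,5,5]}'
python3 -m creep '{"translation":[[0.6,-5,0],[1.2,-10,0],[2,-16,0],[3,-21,0],[3.7,-25.9,0],[3.7,-25.9,0],[3.7,-25.9,0],[3.7,-25.9,-2]],"delta_rot":[[0,0,0],[0,0,0],[0,0,0],[0,0,0],[0,0,0],[0,0,0],[0,0,0],[0,0,0]],"hand":[5,5,5,5,5,5,5,5]}'
```

```text
clock: 38.85
position: [486.9, -96.3, 45.4]
ee_rot: [-0.002, 1.0, 0.0, 0.002]
contact_force: [0.1, 0.5, -0.9]
gripper_width: 85.2
grasp_force: 0.0
clock: 39.85
position: [487.1, -96.1, 136.3]
ee_rot: [-0.002, 1.0, 0.0, 0.004]
contact_force: [0.2, 0.1, -4.8]
gripper_width: 60.4
grasp_force: 67.6
clock: 40.85
position: [522.9, -354.4, 114.0]
ee_rot: [-0.003, 1.0, -0.0, 0.001]
contact_force: [0.6, -0.4, -5.0]
gripper_width: 60.5
grasp_force: 68.2
```

```bash
python3 -m creep '{"translation":[[0,0,-2],[0,0,-4],[0,0,-5.8],[0,0,-6],[0,0,-6.1],[0,0,-6.1]],"delta_rot":[[0,0,0],[0,0,0],[0,0,0],[0,0,0],[0,0,0],[0,0,0]],"hand":[5,5,5,5,5,5]}'
```

```text
clock: 41.6
position: [522.7, -355.4, 53.0]
ee_rot: [-0.002, 1.0, -0.0, 0.001]
contact_force: [0.0, -0.9, -4.1]
gripper_width: 60.4
grasp_force: 68.3
```

```bash
python3 -m creep '{"translation":[[0,0,-0.1],[0,0,-0.2],[0,0,-0.3],[0,0,-0.3],[0,0,-0.3]],"delta_rot":[[0,0,0],[0,0,0],[0,0,0],[0,0,0],[0,0,0]],"hand":[5,5,5,5,5]}'
```

```text
clock: 42.22
position: [522.4, -355.4, 51.1]
ee_rot: [-0.002, 1.0, -0.0, 0.0]
contact_force: [-3.3, 3.2, 5.7]
gripper_width: 60.6
grasp_force: 69.0
```

```bash
python3 -m creep '{"translation":[[0,0,0],[0,0,0],[0,0,0],[0,0,4],[0,0,9],[0,0,14],[0,0,18],[0,0,18]],"delta_rot":[[0,0,0],[0,0,0],[0,0,0],[0,0,0],[0,0,0],[0,0,0],[0,0,0],[0,0,0]],"hand":[8.5,8.5,8.5,8.5,8.5,8.5,8.5,8.5]}'
python3 -m creep '{"translation":[[0,6,0],[0,12,0],[0,18,0],[0,24,0],[0,28,0],[0,28,0],[0,28,0]],"delta_rot":[[0,0,0],[0,0,0],[0,0,0],[0,0,0],[0,0,0],[0,0,0],[0,0,0]],"hand":[8.5,8.5,8.5,8.5,8.5,8.5,8.5]}'
python3 look.py
python3 - <<'E'
from h import *
show("top",(155,185),(540,700,50,330))
a,_=cloud("top");b,_=cloud("side");cv2.imwrite("pics/f5.png",cv2.resize(np.hstack([a,b])[:,:,::-1],(800,300)))
E
```

```text
clock: 43.22
position: [524.1, -356.3, 233.9]
ee_rot: [-0.002, 1.0, -0.002, 0.004]
contact_force: [-1.1, -0.4, -0.3]
gripper_width: 85.2
grasp_force: 0.0
clock: 44.1
position: [522.0, -75.4, 228.6]
ee_rot: [-0.002, 1.0, -0.0, -0.001]
contact_force: [0.5, 0.0, 0.4]
gripper_width: 85.0
grasp_force: 0.0
[521.95499861 -75.4303503  228.63692961]
wrist [ 618.4 -329.5] [ 5.6 33.6] [90.6 93.3 95.5 97.3]
top [ 610.3 -356. ] [58.9 58.7] [ 95.6 102.3 111.1 113.6]
top [ 522.9 -355.1] [59.4 59.1] [ 96.1 102.2 110.7 113.6]
top [ 436.9 -356.6] [59.4 58.1] [ 95.7 102.3 110.6 113.1]
side [ 615.5 -348.3] [42.5 48.3] [ 93.  104.1 112.1 115.7]
side [ 516.3 -354.2] [45.1 54. ] [ 91.7 103.8 112.1 115.4]
side [ 436.5 -351.6] [59.6 51.6] [ 93.2 103.8 112.1 114.9]
top [ 83. 116.] 539 mean [609.5 300.2 166.6] rect [613.8 301.5] [84.4 27.1] 2.4
```

View pics/f5.png

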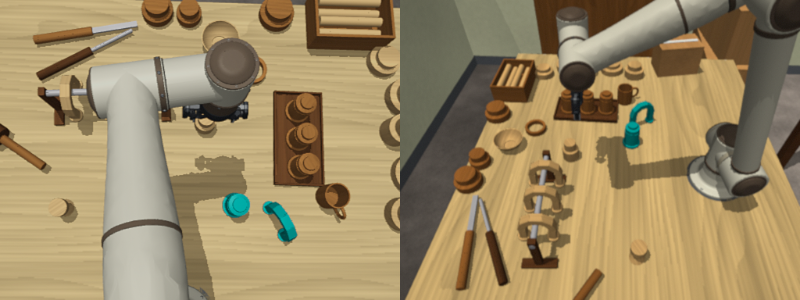

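Three handles are hanging on the bar, and three shut pots stand upright in the tray. The robot touches nothing.

```bash
python3 -c "from bench import job_done;print(job_done())"
```

```text
the job is handed in; nothing more can be done
None
```

The job is handed in at about 44 s: all three handles hang straddling the bar about 100 mm apart, and all three pots had their lids pressed home before being stood upright in the tray.

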